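# Rub down the glued rib inside a carton with the notched blade

### The job

Take the round-topped wooden rubbing blade out of the crowded rack (there it can only be held by its narrow edges), stand it in the slot of the lone stand, let go, and take it again near the top by its broad faces, since only that way does the hand fit into the carton. Set its notch astride the low rib on the carton's floor at the robot's left-hand end and draw it slowly, upright, along the whole rib to the right-hand end, pressing steadily so that the springy floor gives about 5 mm all the way but is never crushed down. Then stand the blade back in the lone stand, let go, and leave everything else where it is.

Things in the scene. Friction and masses are not known exactly. Their poses are not given: they have to be found in the camera images.
- blade: flat light-wood blade 12 mm thick (its x), 48 wide (y), 130 tall (z, up), about 90 g, upright in an inner slot of the rack. Round top of radius 24 mm: the narrow edges are straight only up to z = 106 mm. Its bottom edge has a central notch 16 mm wide, 18 high, between two feet 16 mm wide. Origin: middle of the underside, level with the soles of the feet
- rack: fixed wooden block 116 x 86 x 60 mm (x, y, z), origin at the centre of its underside. Four vertical slots open at the top, at x = -36, -12, 12, 36 mm, each 16 mm (x) by 54 mm (y), 45 deep (floor 15 mm over the table), all filled: the round-topped blade in an inner one, square-topped slats in the others, 12 mm clear between neighbours
- stand: fixed wooden block 64 x 86 x 60 mm (x, y, z), origin at the centre of its underside, with one empty vertical slot in the middle of its top: 16 mm (x) by 54 mm (y), 45 mm deep (floor 15 mm over the table), mouth chamfered 2 mm
- carton: fixed long narrow open cardboard carton, inside 70 mm (its x) by 236 mm (its y), walls 4 mm thick, rim 125 mm over the table, a short flap hanging outside each end. Origin at the centre of its underside; y points roughly to the robot's left
- rib_line (a point): point in the carton, 35 mm straight above the table on the line of the rib's middle. The rib, upright, 9 mm thick, 10 high, 180 long, runs along the carton's y (-90 to 90 mm), x = 0, glued to the floor over a paler paper strip. The floor beside it is level; its height differs from carton to carton, 18 to 26 mm over the table: find it by touch
- seam_floor (a joint): how far the carton's floor, with the rib, is pressed down from rest, in m: 0 untouched, 0.013 crushed onto its stop; 0.005 is a good pressure, about 7 N; it starts to give at 1.5 N and yields 1 mm per newton
- slat_a: plain wooden slat with a square top, 12 x 46 x 118 mm, standing in an outer slot (x = -36 mm) of the rack; origin at the middle of its foot, z up, x across its thickness; leave it where it is
- slat_b: plain wooden slat with a square top, 12 x 46 x 118 mm, standing in an outer slot (x = 36 mm) of the rack; origin at the middle of its foot, z up, x across its thickness; leave it where it is
- slat_c: plain wooden slat with a square top, 12 x 46 x 118 mm, standing in the inner slot beside the blade of the rack; origin at the middle of its foot, z up, x across its thickness; leave it where it is
- jar: glass jar with white lid, 72 mm across, 110 mm tall, origin under its centre; bystander
- bowl: steel bowl, 120 mm across, 50 mm tall, origin under its centre; bystander
- can: steel can, 74 mm across, 100 mm tall, origin under its centre; bystander
- tape: brown roll, a ring 90 mm across and 45 mm tall, origin under its centre; bystander
- brush: flat hand brush 160 mm long lying flat, along its x; bystander
Not all that is in view belongs to the job. Leave any black or blue look-alike of the blade alone.

How it is judged:
By the outcome, as a careful person would: the job done as asked, in the order asked, and still so for the second after the job is handed in, with the robot touching nothing.
It also fails if it takes over 72 s, if anything falls off the work surface, if the arm or the gripper's body presses on something with over 40 N, if the wrist force passes 120 N, or if a joint passes its speed limit or range.

### The arm

A 6-joint arm with a two-finger parallel gripper is mounted at the origin on the work surface. World frame = base frame: x ahead of the robot, y to its left, z up, the work surface at z = 0. Lengths are in m, angles in rad, forces in N, time in s.
With the tool pointing down it reaches from about 0.275 to 0.825 m from the base axis. Payload 5.2 kg.
Tool frame: the origin (TCP) lies at the very end of the fingers, on their centre line; the grasp point (between the pads) lies 19 mm behind it (ctrl.grip_depth is the distance from the TCP to the grasp point, in m); z points along the fingers, y is the line along which they close (so a half turn about z gives the same grasp; the last joint's range is limited). The gripper opens to 93 mm and grips with 3 to 60 N. Pads are 15 mm wide; open, the fingers measure 128 mm over their backs; the gripper's body (75 mm by 188 mm) begins 65 mm behind the grasp point.
Start: joints at [-1.308, 0.259, 1.535, -0, 1.348, -0.203], TCP at [0.247, -0.491, 0.219] pointing down, gripper open.
Joint ranges: [-3.14, 3.14], [-0.91, 2.08], [0.19, 2.58], [-1.22, 4.36], [0.22, 2.71], [-3.12, 3.12]. Speed limits (rad/s): [2.57, 2.57, 3.14, 3.14, 3.14, 3.14].

### API

Orientations are given as a rotation vector (axis times angle).
In Python, from workcell import ctrl gives the robot as it stands.
- The arm moves only by the tool arm_command, never from a script. Its argument "rows" is a list that holds one entry, the list of rows, each a list of 6 numbers: the shift along the tool's x, y, z as a fraction of full scale, then the turn, a rotation vector about the tool's x, y, z as a fraction of full scale. In form: [[[x, y, z, rx, ry, rz], ...]]. A call has 1 to 5 rows; each row shifts and turns the commanded pose from where the row before left it, along the tool's axes as they then stand; what a row does not reach is not made up. Full scale, the value 1, is 0.04 m for a shift and 6 degrees for a turn. A row lasts 1/10 s, in which the tool goes at most 50 mm and 8.59 degrees, less where a joint would pass 70% of its speed; a pose out of reach is approached as far as the arm can. A call with a number of a shift or a turn outside -1 to 1 is refused whole. A call with a gripper value outside its range is refused whole. "gripper" is the opening, from -1 (shut) to 1 (fully open), set as the call begins (left out, the last holds). The fingers move at their own pace and stop on an object; the grip force is fixed at half the most. Time passes only in rows, so rows that do not move let the fingers close. It gives the time, the measured TCP pose, the force, the opening and the grip force at its end, in the units of the state.
- ctrl.observe(): the state, without advancing time (a new reading comes with each control period).
- ctrl.get_image(name): name is "scene" or "top"; returns a dict with "img" (480x640x3 uint8, blue, green, red), "K" (3x3 intrinsics, pixels), "origin" and "orientation" of the camera in the world. Camera axes: x right, y down, z forward; pixel columns grow to the right and rows downward; lengths in m; the calibration is good to about 2 mm. A picture is of the moment at which its call begins. There is no depth.
- ctrl.hand_in(): hands the job in; it is judged then, once.
Trained networks look in the newest picture that a camera, given by its name, has taken for a name from the list of things; names that differ only in an ending like _2 or _b are one class to them, and where a whole thing is asked for, a point or a joint stands for the part that bears it (a point fixed in the world has none). Each returns a list of dicts, best first, with "score" (0 to 1); they miss things now and then, are a little off and sometimes report something else, mostly with a low value. They report only what shows in the picture. A call takes as long as a camera call. They do not tell look-alikes from the thing itself.
- ctrl.spot_in(camera, query): "box" ([left, top, width, height] in pixels, round what is visible of it).
The state is a dict: "time": time; "joint_positions": joint angles; "joint_vel": joint speeds; "joint_efforts": joint torques, N m; "position": TCP position; "tool_rot": TCP orientation; "wrist_force": force on the tool from outside, world axes, zero at the start; "ft_torque": the same for the moment, N m; "grip_width": finger opening in m; "grip_force": force on a finger pad.
Only numpy, scipy, OpenCV 4.12 (cv2) and the standard library are available. Lean on these libraries where they do the work, as an engineer would, in place of code of your own. Each camera call takes 0.05 s, during which the arm holds its last target. There are 200 camera calls.

## Working session

There is one attempt and no reset: what is moved stays moved. The work goes in short steps, Python scripts to look and compute and a tool call to move; the robot and the scene stay as the last step left them, time stands still between calls to the robot, and variables do not carry over. Pictures are saved under pics/ and viewed, at most 12 in all, crops included, and the job is handed in when it is done.

Besides the shell and the picture viewer there is one more tool, called after ">>>" as a command line: name --argument value ..., lists and objects as JSON in quotes. arm_command: Moves the arm, as the interface text tells. Its arguments: {"type":"object","properties":{"rows":{"type":"array","items":{"type":"array","items":{"type":"array","items":{"type":"number"}}}},"gripper":{"type":"number"}},"required":["rows"]}

```bash
ls; mkdir -p pics; python3 - <<'E'
from workcell import ctrl
import cv2
o=ctrl.observe(); print(o)
for c in("scene","top"):
    d=ctrl.get_image(c); cv2.imwrite(f"pics/{c}0.png",d["img"]); print(c,d["K"],d["origin"],d["orientation"])
    for q in("blade","rack","stand","carton","rib_line","slat_a","jar","bowl","can","tape","brush"):
        print(q,[(r["score"],r["box"]) for r in ctrl.spot_in(c,q)][:4])
E
```

```text
pics
{'time': 0.0, 'joint_positions': array([-1.30776637e+00,  2.59363171e-01,  1.53605779e+00, -1.47786933e-06,
        1.34800659e+00, -2.02803475e-01]), 'joint_vel': array([-9.68533278e-04, -6.20698131e-04, -1.23247902e-03,  4.98042575e-04,
       -9.30529171e-05, -5.49118700e-04]), 'joint_efforts': array([-8.84343008e-04, -4.37307751e+01, -2.84005362e+01,  7.17616780e-02,
        4.14299069e-02, -1.35921141e-04]), 'position': array([ 0.24691778, -0.49085497,  0.21781701]), 'tool_rot': array([-3.05497658e+00, -7.24708471e-01,  8.89913021e-05]), 'wrist_force': array([0.04030332, 0.2677728 , 1.16558032]), 'ft_torque': array([ 0.0111742 , -0.00524257, -0.02472804]), 'grip_force': 0.0, 'grip_width': 0.09277301344006789}
scene [[539.49101184   0.         325.86314494]
 [  0.         539.49101184 236.54569534]
 [  0.           0.           1.        ]] [ 1.10844305 -0.70417667  0.78396856] [-2.15666756 -0.66944889  0.33162684]
blade [(0.92, [384.3, 136.7, 14.4, 40.5]), (0.74, [376.0, 162.4, 18.6, 48.7]), (0.66, [345.3, 140.9, 11.3, 35.5]), (0.59, [349.5, 120.3, 19.1, 27.0])]
rack [(0.84
[... 998 characters left out ...]
7.4, 230.6, 18.6, 22.4]), (0.56, [172.9, 283.9, 28.4, 7.2]), (0.5, [129.4, 251.0, 35.2, 14.6])]
rack [(0.87, [171.0, 265.8, 40.4, 56.1])]
stand [(0.88, [433.0, 298.4, 42.5, 29.8]), (0.65, [172.9, 294.2, 28.1, 7.4])]
carton [(0.64, [258.1, 238.0, 128.4, 47.6]), (0.52, [273.1, 244.5, 102.2, 37.2])]
rib_line [(0.95, [261.9, 235.4, 126.7, 50.7])]
slat_a [(0.78, [174.5, 271.0, 27.5, 10.7]), (0.73, [175.3, 304.9, 28.2, 10.8]), (0.55, [172.4, 295.1, 29.6, 5.7])]
jar [(0.61, [295.8, 152.9, 30.1, 35.8])]
bowl [(0.77, [380.1, 154.7, 48.0, 45.2])]
can [(0.6, [292.4, 151.4, 32.1, 35.7])]
tape [(0.78, [288.1, 308.3, 41.4, 42.7]), (0.5, [173.9, 283.9, 28.6, 4.4])]
brush [(0.7, [352.9, 300.1, 35.3, 63.0])]
```

```bash
python3 - <<'E'
import cv2,numpy as np
t=cv2.imread("pics/top0.png"); s=cv2.imread("pics/scene0.png")
a=cv2.resize(t[140:380,90:490],None,fx=2,fy=2,interpolation=cv2.INTER_CUBIC)
cv2.imwrite("pics/t1.png",a)
b=cv2.resize(s[110:260,230:430],None,fx=4,fy=4,interpolation=cv2.INTER_CUBIC)
cv2.imwrite("pics/s1.png",b)
E
```

```text
(no output)
```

View pics/t1.png

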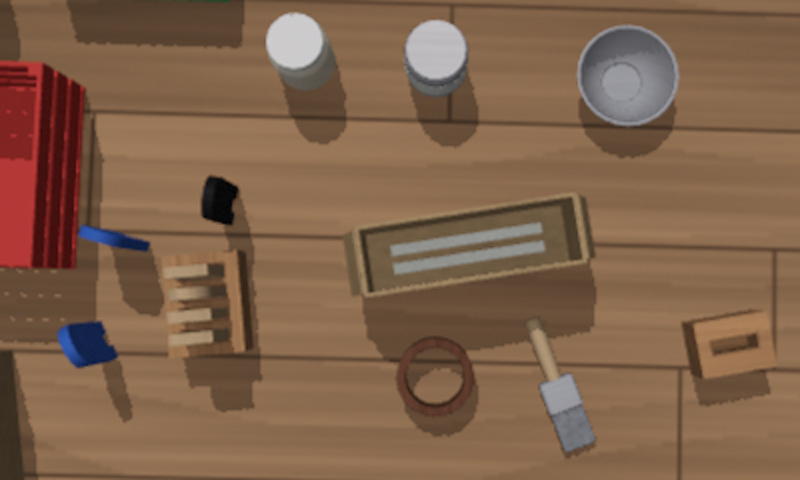

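View pics/s1.png

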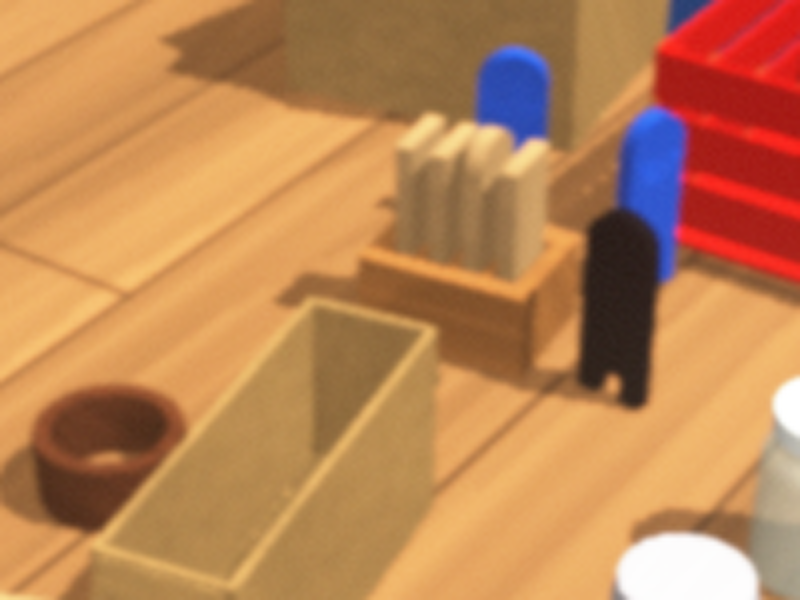

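The top crop shows the carton at about px (325,262), the lone stand at (456,311) and the rack at (191,292).

Things that could be taken for the blade, in top px:
- Black look-alike at (199,240).
- Blue look-alikes at (147,259) and (133,312).
- The rack's four pieces at about (184,275), (184,287), (184,297) and (184,309).

The round-topped wooden one is second from the far (+x) side. In the scene crop it is third from the left, at (486,140). Next I'll fit the poses from image edges.

```bash
cat > h.py <<'E'
import numpy as np,cv2,itertools
from scipy.spatial.transform import Rotation as R
from scipy.ndimage import map_coordinates
from scipy.optimize import differential_evolution
from workcell import ctrl
def cam(n):
    d=ctrl.get_image(n); d["R"]=R.from_rotvec(d["orientation"]).as_matrix(); return d
def proj(d,P):
    q=(np.atleast_2d(P)-d["origin"])@d["R"]; q=q@np.array(d["K"]).T; return q[:,:2]/q[:,2:]
def back(d,uv,z):
    r=d["R"]@np.linalg.inv(d["K"])@[uv[0],uv[1],1]; return d["origin"]+r*(z-d["origin"][2])/r[2]
def rect(hx,hy,z):
    c=[(hx,hy),(hx,-hy),(-hx,-hy),(-hx,hy)]
    return [((*c[i],z),(*c[(i+1)%4],z)) for i in range(4)]
def place(p,P): return np.asarray(P)@R.from_euler("z",p[2]).as_matrix().T+[p[0],p[1],0]
def grads(d):
    g=cv2.GaussianBlur(d["img"],(0,0),1.0).astype(float)
    return [(cv2.Sobel(g[...,k],-1,1,0),cv2.Sobel(g[...,k],-1,0,1)) for k in range(3)]
def score(p,segs,d,G):
    tot=n=0
    for a,b in segs:
        t=np.linspace(.03,.97,40)[:,None]; uv=proj(d,place(p,np.array(a)*(1-t)+np.array(b)*t))
        e=uv[-1]-uv[0]; e=e/np.linalg.norm(e); nx,ny=-e[1],e[0]
        m=0
        for gx,gy in G:
            v=[map_coordinates(g,[uv[:,1],uv[:,0]],order=1) for g in(gx,gy)]
            m=m+(nx*v[0]+ny*v[1])**2
        L=np.linalg.norm(np.subtract(a,b)); tot+=np.sqrt(m+1).clip(0,150).mean()*L; n+=L
    return tot/n
def fit(p0,parts,r=(.02,.02,.12)):
    f=lambda p:-sum(score(p,s,d,G) for s,d,G in parts)
    return differential_evolution(f,[(a-b,a+b) for a,b in zip(p0,r)],seed=1,popsize=12,maxiter=60,tol=1e-6)
E
cat > f.py <<'E'
from h import *
t=cam("top"); s=cam("scene"); Gt,Gs=grads(t),grads(s)
def vert(hx,hy,h,sg): return [((x*hx,y*hy,0),(x*hx,y*hy,h)) for x,y in sg]
M={"rack":((191,292.5),.06,.08, rect(.058,.043,.06), rect(.058,.043,.06)[:1]+rect(.058,.043,.06)[1:2]),
"stand":((456.5,311.5),.06,.14, rect(.032,.043,.06)+rect(.008,.027,.06), rect(.032,.043,.06)+rect(.008,.027,.06)),
"carton":((325,262.5),.125,.16, rect(.039,.122,.125)+rect(.035,.118,.125), rect(.039,.122,.125)+rect(.035,.118,.125))}
for k,(uv,z,yaw,st,ss) in M.items():
    b=back(t,uv,z); p0=(b[0],b[1],yaw)
    out={}
    for nm,pp in (("both",[(st,t,Gt),(ss,s,Gs)]),("top",[(st,t,Gt)]),("scene",[(ss,s,Gs)])):
        r=fit(p0,pp); out[nm]=r.x; print(k,nm,np.round(r.x,4),round(-r.fun,1))
    p=out["both"]
    for d,sg in((t,st),(s,ss)):
        if "o" not in d: d["o"]=cv2.resize(d["img"],None,fx=6,fy=6,interpolation=cv2.INTER_CUBIC)
        for a,c in sg:
            u=(proj(d,place(p,[a,c]))*6+2.5).round().astype(int); cv2.line(d["o"],tuple(map(int,u[0])),tuple(map(int,u[1])),(255,0,255),1)
    for d in(t,s): d.setdefault("c",[]).append(proj(d,[[p[0],p[1],z]])[0])
def crop(d,i,w,h,f):
    c=d["c"][i]*6; x,y=int(c[0]-w*3),int(c[1]-h*3); return cv2.resize(d["o"][y:y+h*6,x:x+w*6],(int(w*f),int(h*f)),interpolation=cv2.INTER_AREA)
A=np.hstack([crop(t,0,66,50,6),crop(t,1,66,50,6)]); B=np.hstack([crop(t,2,140,50*7//7,3.96),np.zeros((198,238,3),np.uint8)]) if 0 else crop(t,2,132,50,6)
cv2.imwrite("pics/fit_t.png",np.vstack([A,B]))
C=np.hstack([crop(s,0,66,66,6),crop(s,1,66,66,6)]); cv2.imwrite("pics/fit_s.png",C)
E
python3 f.py
```

```text
rack both [0.4739 0.3046 0.1361] 250.0
rack top [0.4877 0.3081 0.18  ] 102.4
rack scene [0.4741 0.3063 0.1367] 150.0
stand both [ 0.4429 -0.3038  0.1948] 252.4
stand top [ 0.4429 -0.304   0.193 ] 139.4
stand scene [ 0.4424 -0.3035  0.2201] 113.9
carton both [0.5438 0.0008 0.1824] 236.0
carton top [0.5432 0.0051 0.1839] 136.5
carton scene [0.5407 0.0097 0.1783] 112.2
```

View pics/fit_t.png

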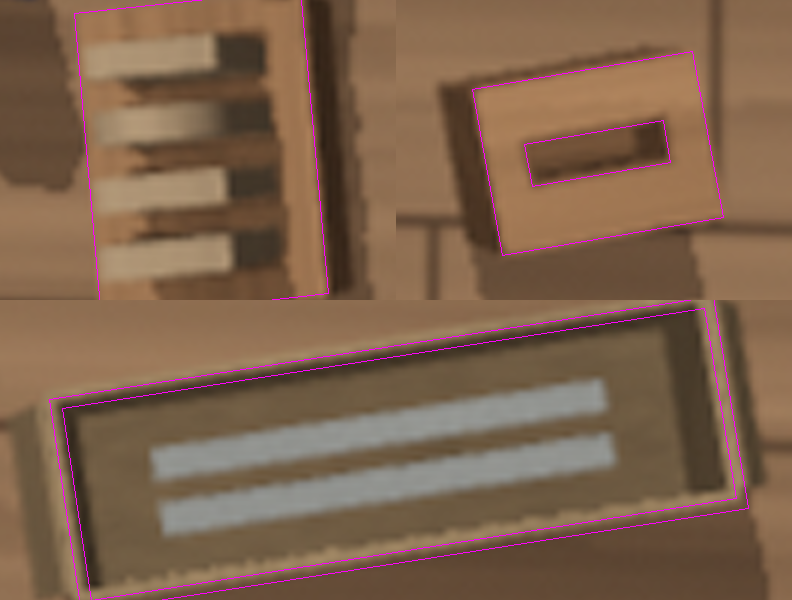

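View pics/fit_s.png

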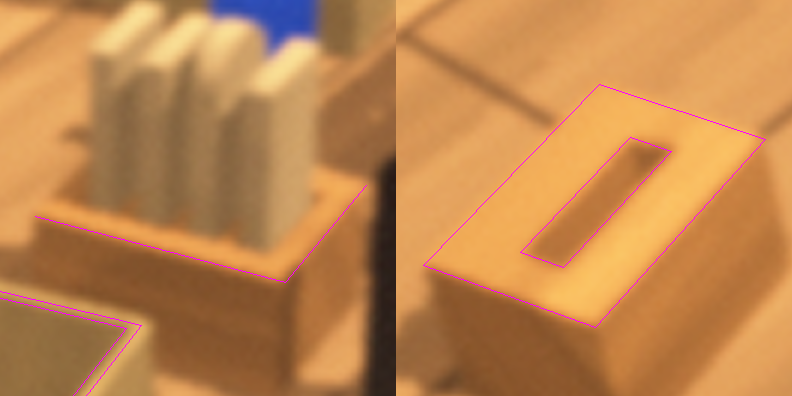

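The stand overlay fits very well and the rack well, with the round-top piece second from the top at crop (160,122). The carton overlay sits about 1.5 px too far right. I'll use the paper strips, whose corners are at crop (151,450), (162,536), (603,380) and (615,465), to fix it.

```bash
python3 - <<'E'
from h import *
t=cam("top"); s=cam("scene"); Gt,Gs=grads(t),grads(s)
c=proj(t,[[.5438,.0008,.125]])[0]*6; o=np.array([int(c[0]-396),int(c[1]-150)])
pts=[(151,450),(162,536),(603,380),(615,465)]
w=np.array([back(t,(o+np.array(p)-[0,300]-2.5)/6,.022) for p in pts]); print(w.round(4),w.mean(0).round(4))
v=w[:2].mean(0)-w[2:].mean(0); print("yaw",np.arctan2(-v[0],v[1]),"len",np.linalg.norm(v),"wid",np.linalg.norm(w[0]-w[1]))
sg=rect(.039,.122,.125)+rect(.035,.118,.125)
for p0,r in(((.5435,.005,.18),(.006,.006,.03)),):
    for nm,pp in(("top",[(sg,t,Gt)]),("scene",[(sg,s,Gs)])):
        x=fit(p0,pp,r); print(nm,x.x.round(4),x.fun)
for L in(.09,.092,.095,.1):
  for W in(.016,.018,.02,.022,.025):
    x=fit((.5435,.005,.18),[(rect(W,L,.022),t,Gt)],(.006,.006,.03)); print(L,W,x.x.round(4),round(x.fun,1))
sg=rect(.058,.043,.06); x=fit((.474,.306,.137),[(sg[1:2]+sg[3:4],t,Gt),(sg[:2],s,Gs)],(.008,.008,.05)); print("rack",x.x.round(4))
# slat tops at z=.133 in top view for slots
sl=[((x+a*.006,-.023,.133),(x+a*.006,.023,.133)) for x in(-.036,.012-.024*0,.036) for a in(-1,1) if abs(x)>.03]
x=fit((.474,.306,.137),[(sl,t,Gt)],(.008,.008,.05)); print("slats",x.x.round(4),x.fun)
E
```

```text
[[ 0.5467  0.0949  0.022 ]
 [ 0.513   0.0895  0.022 ]
 [ 0.5793 -0.0827  0.022 ]
 [ 0.5458 -0.0882  0.022 ]] [0.5462 0.0034 0.022 ]
yaw 0.1822904777340976 len 0.18066295942152322 wid 0.03410757357806105
top [0.544  0.0011 0.1836] -137.50070651848924
scene [0.5407 0.0097 0.1776] -112.04367377166977
0.09 0.016 [0.5464 0.0036 0.1737] -146.4
0.09 0.018 [0.5463 0.0035 0.1802] -146.4
0.09 0.02 [0.5464 0.0034 0.1788] -145.4
0.09 0.022 [0.5386 0.0021 0.1814] -113.5
0.09 0.025 [0.5395 0.0021 0.1831] -128.4
0.092 0.016 [0.5465 0.0035 0.1787] -145.8
0.092 0.018 [0.5463 0.0034 0.1813] -145.5
0.092 0.02 [0.5466 0.0033 0.1817] -144.2
0.092 0.022 [0.5387 0.002  0.1817] -112.4
0.092 0.025 [0.5396 0.0021 0.18  ] -127.3
0.095 0.016 [0.5469 0.0014 0.1865] -136.7
0.095 0.018 [0.547  0.0014 0.1887] -135.3
0.095 0.02 [0.5469 0.0009 0.1811] -132.6
0.095 0.022 [ 0.5391 -0.0006  0.1808] -103.4
0.095 0.025 [ 0.5401 -0.0006  0.1825] -118.0
0.1 0.016 [0.5456 0.011  0.1764] -129.7
0.1 0.018 [0.5449 0.011  0.1846] -128.7
0.1 0.02 [0.5451 0.011  0.1813] -126.5
0.1 0.022 [0.5375 0.0089 0.1825] -99.1
0.1 0.025 [0.5379 0.011  0.1834] -115.4
rack [0.4738 0.3049 0.1418]
slats [0.4731 0.3028 0.1119] -138.1731589694857
```

```bash
cat > g.py <<'E'
import sys,numpy as np
from scipy.spatial.transform import Rotation as R
from workcell import ctrl
def go(*a):
    o=ctrl.observe(); p=o["position"]; M=R.from_rotvec(o["tool_rot"]).as_matrix(); psi=np.arctan2(M[1,0],M[0,0])
    print("t",round(o["time"],2),"pos",p.round(4),"psi",round(psi,4),"tilt mrad",(M[:2,2]*1000).round(1),"F",o["wrist_force"].round(2),"T",o["ft_torque"].round(2),"w",round(o["grip_width"],4),"gf",round(o["grip_force"],1),"q",o["joint_positions"].round(2))
    if a:
        x,y,z,ps=a; dp=np.array([x,y,z])-p
        d=(psi-ps+np.pi)%(2*np.pi)-np.pi
        c,s=np.cos(ps),np.sin(ps); 
        print("turn units",round(np.degrees(d)/6,3),"then shift units xyz",(np.array([c*dp[0]+s*dp[1],s*dp[0]-c*dp[1],-dp[2]])/.04).round(3))
if __name__=="__main__": go(*map(float,sys.argv[1:]))
E
python3 g.py .4857 .3066 .205 .14
```

```text
t 1.4 pos [ 0.2471 -0.4914  0.2186] psi 0.4658 tilt mrad [0. 0.] F [-0.82  0.48  0.87] T [ 0.02 -0.04  0.04] w 0.0931 gf 0.0 q [-1.31  0.26  1.54  0.    1.35 -0.2 ]
turn units 3.111 then shift units xyz [  8.692 -18.922   0.341]
```

>>> arm_command --rows '[[[0,0,0,0,0,0.778],[0,0,0,0,0,0.778],[0,0,0,0,0,0.778],[0,0,0,0,0,0.778]]]' --gripper 1

```text
time: 1.8
position: [0.247, -0.4914, 0.2186]
tool_rot: [-3.134, -0.214, 0.0]
wrist_force: [0.1, 0.4, -1.0]
grip_width: 0.0926
grip_force: 0.0
```

>>> arm_command --rows '[[[0.435,-0.946,0,0,0,0],[0.435,-0.946,0,0,0,0],[0.435,-0.946,0,0,0,0],[0.435,-0.946,0,0,0,0],[0.435,-0.946,0,0,0,0]]]'

```text
time: 2.3
position: [0.307, -0.2904, 0.2187]
tool_rot: [3.134, 0.219, 0.001]
wrist_force: [0.5, -0.6, 0.7]
grip_width: 0.0929
grip_force: 0.0
```

>>> arm_command --rows '[[[0.435,-0.946,0,0,0,0],[0.435,-0.946,0,0,0,0],[0.435,-0.946,0,0,0,0],[0.435,-0.946,0,0,0,0],[0.435,-0.946,0,0,0,0]]]'

```text
time: 2.8
position: [0.3668, -0.0909, 0.219]
tool_rot: [3.133, 0.219, 0.001]
wrist_force: [0.7, -0.6, -0.3]
grip_width: 0.0927
grip_force: 0.0
```

>>> arm_command --rows '[[[0.435,-0.946,0,0,0,0],[0.435,-0.946,0,0,0,0],[0.435,-0.946,0,0,0,0],[0.435,-0.946,0,0,0,0],[0.435,-0.946,0,0,0,0]]]'

```text
time: 3.3
position: [0.4266, 0.1089, 0.2189]
tool_rot: [3.134, 0.22, 0.001]
wrist_force: [-0.3, -0.1, -0.1]
grip_width: 0.093
grip_force: 0.0
```

>>> arm_command --rows '[[[0.435,-0.946,0,0,0,0],[0.435,-0.946,0,0,0,0],[0.435,-0.946,0,0,0,0],[0.435,-0.946,0,0,0,0],[0.435,-0.946,0,0,0,0],[0,0,0,0,0,0]]]'

```text
schema error: expected 1 to 5 rows
```

```bash
python3 g.py .4857 .3066 .081 .14
```

```text
t 3.3 pos [0.4266 0.1089 0.2189] psi 0.1401 tilt mrad [ 0.9 -0.1] F [-0.27 -0.1  -0.08] T [ 0.01 -0.05  0.01] w 0.093 gf 0.0 q [-0.    0.06  1.78 -0.    1.31  1.43]
turn units 0.001 then shift units xyz [ 2.153 -4.689  3.448]
```

>>> arm_command --rows '[[[0.43,-0.938,0,0,0,0],[0.43,-0.938,0,0,0,0],[0.43,-0.938,0,0,0,0],[0.43,-0.938,0,0,0,0],[0.43,-0.938,0,0,0,0]]]'

```text
time: 3.8
position: [0.4856, 0.3067, 0.2187]
tool_rot: [3.134, 0.22, 0.0]
wrist_force: [0.0, 0.3, 0.7]
grip_width: 0.093
grip_force: 0.0
```

>>> arm_command --rows '[[[0,0,0.69,0,0,0],[0,0,0.69,0,0,0],[0,0,0.69,0,0,0],[0,0,0.69,0,0,0],[0,0,0.69,0,0,0]]]'

```text
time: 4.3
position: [0.4853, 0.3049, 0.0796]
tool_rot: [-3.134, -0.22, -0.0]
wrist_force: [0.3, 0.5, -0.2]
grip_width: 0.093
grip_force: 0.0
```

```bash
python3 - <<'E'
from h import *
from g import go
go(.4857,.3066,.081,.14)
d=cam("scene"); c=proj(d,[[.4857,.3066,.12]])[0]; x,y=int(c[0]),int(c[1])
cv2.imwrite("pics/g1.png",cv2.resize(d["img"][y-45:y+45,x-60:x+60],None,fx=6,fy=6,interpolation=cv2.INTER_CUBIC))
E
```

```text
t 4.3 pos [0.4853 0.3049 0.0796] psi 0.1401 tilt mrad [0.3 0.1] F [ 0.33  0.46 -0.16] T [ 0.07  0.03 -0.01] w 0.093 gf 0.0 q [0.37 0.43 1.66 0.   1.06 1.8 ]
turn units 0.001 then shift units xyz [ 0.015 -0.04  -0.034]
```

View pics/g1.png

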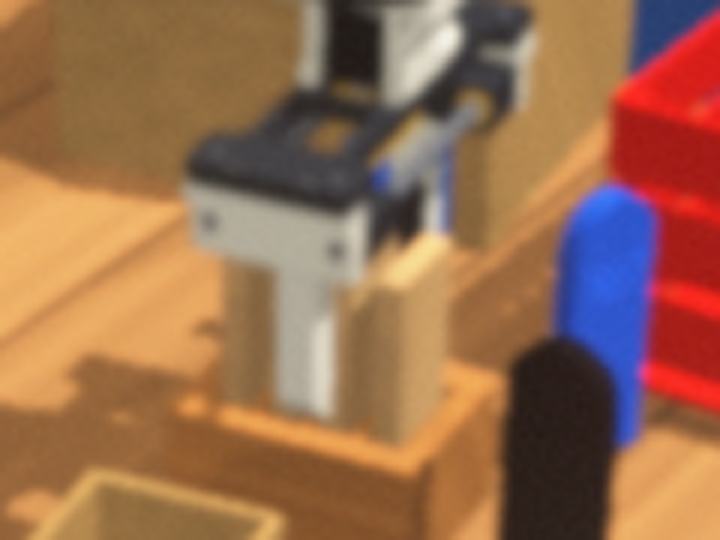

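The near finger, at crop (305,340), is down in front of the piece next to the right-most slat, which is the right one. Closing now.

>>> arm_command --rows '[[[0,0,0,0,0,0],[0,0,0,0,0,0],[0,0,0,0,0,0],[0,0,0,0,0,0],[0,0,0,0,0,0]]]' --gripper -1

```text
time: 4.85
position: [0.4859, 0.305, 0.0818]
tool_rot: [-3.133, -0.22, -0.003]
wrist_force: [0.7, 0.5, 0.5]
grip_width: 0.058
grip_force: 0.0
```

>>> arm_command --rows '[[[0,0,-0.1,0,0,0],[0,0,-0.2,0,0,0],[0,0,-0.2,0,0,0],[0,0,-0.2,0,0,0],[0,0,-0.2,0,0,0]]]'

```text
time: 5.35
position: [0.4855, 0.3049, 0.1176]
tool_rot: [-3.134, -0.22, -0.001]
wrist_force: [-1.1, -0.0, -0.9]
grip_width: 0.0479
grip_force: 30.0
```

```bash
python3 g.py
```

```text
t 5.35 pos [0.4855 0.3049 0.1176] psi 0.1399 tilt mrad [0.5 0.2] F [-1.06 -0.04 -0.89] T [ 0.02 -0.    0.05] w 0.0479 gf 30.0 q [ 0.37  0.38  1.62 -0.    1.14  1.8 ]
```

>>> arm_command --rows '[[[0,0,-0.5,0,0,0],[0,0,-0.6,0,0,0],[0,0,-0.6,0,0,0],[0,0,-0.6,0,0,0],[0,0,-0.6,0,0,0]]]'

```text
time: 5.85
position: [0.4852, 0.3048, 0.2342]
tool_rot: [-3.134, -0.22, -0.0]
wrist_force: [0.9, 0.0, -1.3]
grip_width: 0.0479
grip_force: 30.0
```

```bash
python3 - <<'E'
from h import *
from g import go
go(.4429,-.3038,.235,.195)
d=cam("scene"); c=proj(d,[[.4857,.3066,.18]])[0]; x,y=int(c[0]),int(c[1])
cv2.imwrite("pics/g2.png",cv2.resize(d["img"][y-45:y+60,x-60:x+60],None,fx=5,fy=5,interpolation=cv2.INTER_CUBIC))
E
```

```text
t 5.85 pos [0.4852 0.3048 0.2342] psi 0.14 tilt mrad [0.3 0.1] F [ 0.89  0.04 -1.3 ] T [ 0.01  0.01 -0.  ] w 0.0479 gf 30.0 q [ 0.37  0.29  1.45 -0.    1.4   1.8 ]
turn units -0.525 then shift units xyz [-3.984 14.721 -0.019]
```

View pics/g2.png

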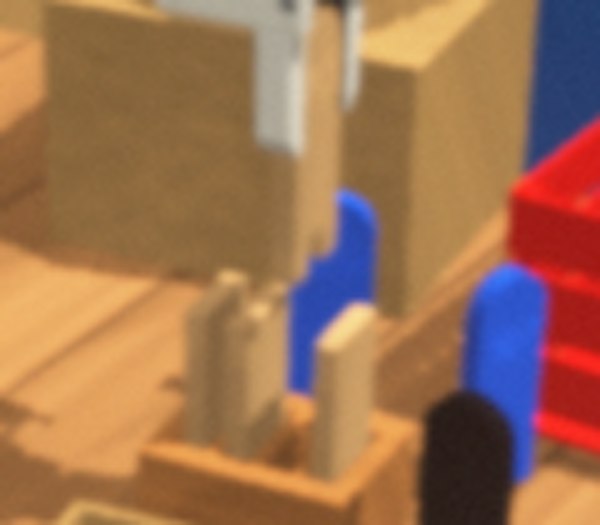

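The blade is held, its notch visible at (310,265), and the other three slats stayed in place. Moving over the stand.

>>> arm_command --rows '[[[0,0,0,0,0,-0.525],[-0.25,0.7,0,0,0,0],[-0.266,0.981,0,0,0,0],[-0.266,0.981,0,0,0,0],[-0.266,0.981,0,0,0,0]]]'

```text
time: 6.4
position: [0.4719, 0.1525, 0.2325]
tool_rot: [3.126, 0.307, 0.0]
wrist_force: [0.5, -0.2, -1.4]
grip_width: 0.0478
grip_force: 30.0
```

>>> arm_command --rows '[[[-0.266,0.981,0,0,0,0],[-0.266,0.981,0,0,0,0],[-0.266,0.981,0,0,0,0],[-0.266,0.981,0,0,0,0],[-0.266,0.981,0,0,0,0]]]'

```text
time: 6.9
position: [0.4577, -0.0506, 0.2327]
tool_rot: [3.127, 0.306, 0.001]
wrist_force: [0.7, -0.3, -0.9]
grip_width: 0.0479
grip_force: 30.0
```

>>> arm_command --rows '[[[-0.266,0.981,0,0,0,0],[-0.266,0.981,0,0,0,0],[-0.266,0.981,0,0,0,0],[-0.266,0.981,0,0,0,0],[-0.266,0.981,0,0,0,0]]]'

```text
time: 7.4
position: [0.4436, -0.2534, 0.2327]
tool_rot: [3.127, 0.305, 0.001]
wrist_force: [1.3, 1.0, -0.2]
grip_width: 0.0479
grip_force: 30.0
```

>>> arm_command --rows '[[[-0.266,0.981,0,0,0,0],[-0.01,0.27,0,0,0,0],[0,0,0.5,0,0,0],[0,0,0.5,0,0,0],[0,0,0.4,0,0,0]]]'

```text
time: 7.9
position: [0.4426, -0.3022, 0.1755]
tool_rot: [-3.125, -0.305, 0.001]
wrist_force: [-0.0, 0.5, -1.0]
grip_width: 0.0479
grip_force: 30.0
```

```bash
python3 - <<'E'
from h import *
from g import go
go(.4429,-.3038,.15,.195)
d=cam("scene"); c=proj(d,[[.4429,-.3038,.11]])[0]; x,y=int(c[0]),int(c[1])
sg=rect(.006,.024,.0); 
im=cv2.resize(d["img"][y-45:y+55,x-60:x+60],None,fx=6,fy=6,interpolation=cv2.INTER_CUBIC)
cv2.imwrite("pics/g3.png",im)
E
```

```text
t 7.9 pos [ 0.4426 -0.3022  0.1755] psi 0.1947 tilt mrad [-0.6  1.2] F [-0.02  0.51 -0.98] T [ 0.03  0.06 -0.01] w 0.0479 gf 30.0 q [-0.81  0.27  1.63  0.    1.24  0.57]
turn units -0.003 then shift units xyz [-0.001  0.04   0.637]
```

View pics/g3.png

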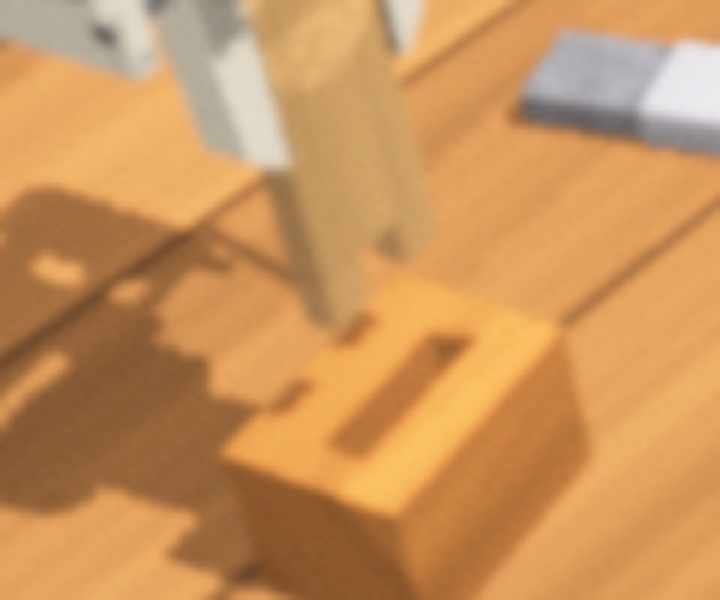

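```bash
python3 - <<'E'
from h import *
d=cam("scene"); c=proj(d,[[.4429,-.3038,.11]])[0]; x,y=int(c[0]),int(c[1])
cr=lambda P:((proj(d,P)-[x-60,y-45]+.5)*6-.5).round(0)
for zb in(.085,.090,.095,.1,.105):
    P=[[*( [.4426,-.3022]+np.array([[np.cos(.195),-np.sin(.195)],[np.sin(.195),np.cos(.195)]])@q),zb] for q in([.006,-.024],[-.006,-.024],[.006,-.008],[.006,.008],[.006,.024])]
    print(zb,cr(P).tolist())
print((cr([[.4426,-.3022,.0945]])-cr([[.4475,-.3012,.0945]])))
E
```

```text
0.085 [[351.0, 388.0], [318.0, 377.0], [384.0, 353.0], [417.0, 319.0], [449.0, 286.0]]
0.09 [[347.0, 377.0], [315.0, 365.0], [381.0, 342.0], [414.0, 308.0], [446.0, 274.0]]
0.095 [[344.0, 365.0], [311.0, 353.0], [377.0, 330.0], [410.0, 296.0], [443.0, 262.0]]
0.1 [[340.0, 353.0], [307.0, 341.0], [374.0, 318.0], [407.0, 284.0], [439.0, 251.0]]
0.105 [[336.0, 341.0], [304.0, 329.0], [371.0, 306.0], [404.0, 272.0], [436.0, 239.0]]
[[-14.  -5.]]
```

Projected soles agree with the picture to about 1 mm, with the soles at roughly z 0.107. Lowering in stages.

>>> arm_command --rows '[[[0,0.04,0.3,0,0,0],[0,0,0.3,0,0,0],[0,0,0.2,0,0,0],[0,0,0.15,0,0,0],[0,0,0.1,0,0,0]]]'

```text
time: 8.5
position: [0.4431, -0.3045, 0.1341]
tool_rot: [-3.126, -0.306, 0.0]
wrist_force: [0.9, -0.2, -0.9]
grip_width: 0.0478
grip_force: 30.0
```

>>> arm_command --rows '[[[0,0,0.1,0,0,0],[0,0,0.1,0,0,0],[0,0,0.1,0,0,0],[0,0,0.1,0,0,0],[0,0,0,0,0,0]]]'

```text
time: 9.0
position: [0.4429, -0.3044, 0.1181]
tool_rot: [-3.126, -0.306, 0.001]
wrist_force: [1.1, -0.6, -1.0]
grip_width: 0.0475
grip_force: 30.0
```

```bash
python3 g.py .4429 -.3038 .09 .195
```

```text
t 9.0 pos [ 0.4429 -0.3044  0.1181] psi 0.1949 tilt mrad [-0.7  0.8] F [ 1.13 -0.64 -0.99] T [-0.01  0.07  0.01] w 0.0475 gf 30.0 q [-0.81  0.33  1.7   0.    1.11  0.57]
turn units -0.001 then shift units xyz [ 0.002 -0.014  0.701]
```

No contact force, and the soles are below the stand's top, so the blade is in the slot.

>>> arm_command --rows '[[[0,0,0.15,0,0,0],[0,0,0.15,0,0,0],[0,0,0.15,0,0,0],[0,0,0.1,0,0,0],[0,0,0.1,0,0,0]]]'

```text
time: 9.5
position: [0.4431, -0.3046, 0.0921]
tool_rot: [-3.126, -0.306, 0.0]
wrist_force: [0.0, 0.3, 0.1]
grip_width: 0.0479
grip_force: 30.0
```

>>> arm_command --rows '[[[0,0,0.05,0,0,0],[0,0,0.05,0,0,0],[0,0,0,0,0,0]]]'

```text
time: 9.8
position: [0.4431, -0.3046, 0.0884]
tool_rot: [-3.126, -0.306, 0.0]
wrist_force: [-0.1, 0.2, -0.2]
grip_width: 0.0477
grip_force: 30.0
```

>>> arm_command --rows '[[[0,0,0.04,0,0,0],[0,0,0,0,0,0]]]'

```text
time: 10.0
position: [0.4432, -0.3047, 0.087]
tool_rot: [3.127, 0.306, 0.0]
wrist_force: [0.5, 0.2, -0.7]
grip_width: 0.0477
grip_force: 30.0
```

>>> arm_command --rows '[[[0,0,0.04,0,0,0],[0,0,0,0,0,0]]]'

```text
time: 10.2
position: [0.4434, -0.3048, 0.0857]
tool_rot: [3.126, 0.306, 0.001]
wrist_force: [0.2, 0.6, 1.6]
grip_width: 0.0479
grip_force: 30.0
```

>>> arm_command --rows '[[[0,0,0.03,0,0,0],[0,0,0,0,0,0]]]'

```text
time: 10.4
position: [0.4435, -0.3048, 0.0857]
tool_rot: [3.126, 0.306, 0.001]
wrist_force: [-1.9, 1.7, 9.7]
grip_width: 0.0478
grip_force: 30.0
```

Seated: floor contact at TCP z 0.0857. Releasing, rising and turning 90°.

>>> arm_command --rows '[[[0,0,0,0,0,0],[0,0,0,0,0,0],[0,0,0,0,0,0],[0,0,0,0,0,0],[0,0,0,0,0,0]]]' --gripper 1

```text
time: 10.9
position: [0.4431, -0.3046, 0.0841]
tool_rot: [-3.126, -0.306, 0.0]
wrist_force: [-0.2, 0.1, -0.5]
grip_width: 0.0829
grip_force: 0.0
```

>>> arm_command --rows '[[[0,0,-0.3,0,0,0],[0,0,-0.6,0,0,0],[0,0,-0.6,0,0,0],[0,0,-0.6,0,0,0],[0,0,-0.5,0,0,0]]]'

```text
time: 11.4
position: [0.4435, -0.3049, 0.1906]
tool_rot: [3.125, 0.306, 0.002]
wrist_force: [0.7, -0.6, -0.9]
grip_width: 0.093
grip_force: 0.0
```

>>> arm_command --rows '[[[0,0,0,0,0,-1],[0,0,0,0,0,-1],[0,0,0,0,0,-1],[0,0,0,0,0,-1],[0,0,0,0,0,-1]]]'

```text
time: 11.9
position: [0.4433, -0.3047, 0.1892]
tool_rot: [2.938, 1.111, 0.001]
wrist_force: [-0.7, -0.1, -0.2]
grip_width: 0.0929
grip_force: 0.0
```

>>> arm_command --rows '[[[0,0,0,0,0,-1],[0,0,0,0,0,-1],[0,0,0,0,0,-1],[0,0,0,0,0,-1],[0,0,0,0,0,-1]]]'

```text
time: 12.4
position: [0.4433, -0.3047, 0.1892]
tool_rot: [2.55, 1.833, 0.0]
wrist_force: [-0.2, 0.0, -0.7]
grip_width: 0.0928
grip_force: 0.0
```

>>> arm_command --rows '[[[0,0,0,0,0,-1],[0,0,0,0,0,-1],[0,0,0,0,0,-1],[0,0,0,0,0,-1],[0,0,0,0,0,-1]]]'

```text
time: 12.9
position: [0.4433, -0.3047, 0.1892]
tool_rot: [1.989, 2.431, -0.0]
wrist_force: [-0.1, -0.6, -0.1]
grip_width: 0.0932
grip_force: 0.0
```

```bash
python3 - <<'E'
from h import *
from g import go
go(.4431,-.3040,.106,1.766)
d=cam("scene"); c=proj(d,[[.4429,-.3038,.11]])[0]; x,y=int(c[0]),int(c[1])
cv2.imwrite("pics/g4.png",cv2.resize(d["img"][y-45:y+55,x-60:x+60],None,fx=5,fy=5,interpolation=cv2.INTER_CUBIC))
E
```

```text
t 12.9 pos [ 0.4433 -0.3047  0.1892] psi 1.77 tilt mrad [ 0.6 -0.6] F [-0.13 -0.59 -0.05] T [-0.04 -0.09 -0.08] w 0.0932 gf 0.0 q [-0.81  0.26  1.61  0.    1.27 -1.01]
turn units 0.038 then shift units xyz [ 1.80e-02 -1.00e-03  2.08e+00]
```

View pics/g4.png

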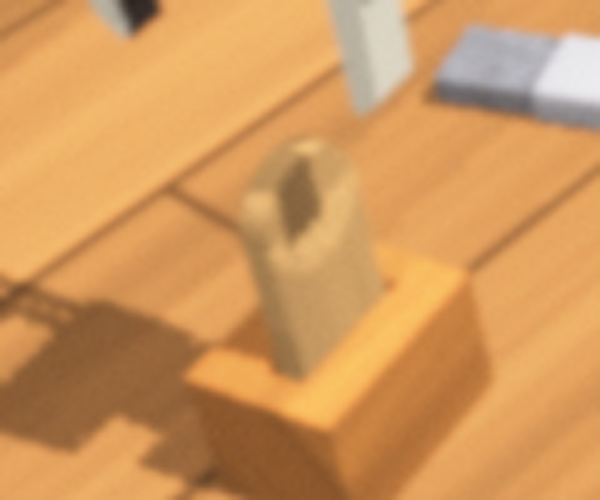

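The blade stands in the slot. Descending and gripping the broad faces.

>>> arm_command --rows '[[[0.018,0,0.416,0,0,0.038],[0,0,0.416,0,0,0],[0,0,0.416,0,0,0],[0,0,0.416,0,0,0],[0,0,0.416,0,0,0]]]' --gripper 0

```text
time: 13.45
position: [0.4433, -0.3041, 0.1052]
tool_rot: [2.002, 2.42, -0.0]
wrist_force: [-0.7, -0.0, -0.2]
grip_width: 0.0576
grip_force: 0.0
```

>>> arm_command --rows '[[[0,0,0,0,0,0],[0,0,0,0,0,0],[0,0,0,0,0,0],[0,0,0,0,0,0],[0,0,0,0,0,0]]]' --gripper -1

```text
time: 13.95
position: [0.4434, -0.3043, 0.1059]
tool_rot: [1.999, 2.422, -0.0]
wrist_force: [0.5, 0.2, 0.2]
grip_width: 0.0174
grip_force: 0.0
```

>>> arm_command --rows '[[[0,0,0,0,0,0],[0,0,0,0,0,0],[0,0,0,0,0,0]]]'

```text
time: 14.25
position: [0.4433, -0.3042, 0.1056]
tool_rot: [1.999, 2.422, -0.0]
wrist_force: [0.3, 0.5, 4.0]
grip_width: 0.0122
grip_force: 30.0
```

```bash
python3 g.py
```

```text
t 14.25 pos [ 0.4433 -0.3042  0.1056] psi 1.7617 tilt mrad [ 0.7 -0.7] F [0.28 0.49 3.97] T [ 0.09 -0.02  0.  ] w 0.0122 gf 30.0 q [-0.81  0.34  1.72  0.    1.08 -1.  ]
```

>>> arm_command --rows '[[[0,0,-0.2,0,0,0],[0,0,-0.4,0,0,0],[0,0,-0.5,0,0,0],[0,0,-0.8,0,0,0],[0,0,-0.8,0,0,0]]]'

```text
time: 14.75
position: [0.4426, -0.3034, 0.2138]
tool_rot: [-1.998, -2.422, -0.0]
wrist_force: [0.8, -0.5, -0.1]
grip_width: 0.0119
grip_force: 30.0
```

>>> arm_command --rows '[[[0,0,-0.7,0,0,0],[0,0,0,0,0,0.77],[0,0,0,0,0,0.9],[0,0,0,0,0,0.9],[0,0,0,0,0,0.9]]]'

```text
time: 15.25
position: [0.4429, -0.3037, 0.2412]
tool_rot: [-2.408, -2.017, 0.0]
wrist_force: [0.3, 0.1, -0.6]
grip_width: 0.0118
grip_force: 30.0
```

>>> arm_command --rows '[[[0,0,0,0,0,0.9],[0,0,0,0,0,0.9],[0,0,0,0,0,0.9],[0,0,0,0,0,0.9],[0,0,0,0,0,0.9]]]'

```text
time: 15.75
position: [0.4429, -0.3037, 0.2411]
tool_rot: [-2.812, -1.399, 0.0]
wrist_force: [-0.3, -0.2, -0.7]
grip_width: 0.0115
grip_force: 30.0
```

>>> arm_command --rows '[[[0,0,0,0,0,0.9],[0,0,0,0,0,0.9],[0,0,0,0,0,0.9],[0,0,0,0,0,0.9],[0,0,0,0,0,0.9]]]'

```text
time: 16.25
position: [0.4429, -0.3037, 0.2411]
tool_rot: [-3.061, -0.704, 0.001]
wrist_force: [-0.3, -0.6, -0.3]
grip_width: 0.0116
grip_force: 30.0
```

>>> arm_command --rows '[[[0,0,0,0,0,0.9],[0,0,0,0,0,0.9],[0,0,0,0,0,0.9],[0,0,0,0,0,0]]]'

```text
time: 16.65
position: [0.4429, -0.3037, 0.2411]
tool_rot: [-3.129, -0.27, 0.001]
wrist_force: [-0.1, -0.8, -0.1]
grip_width: 0.0115
grip_force: 30.0
```

```bash
python3 g.py .5307 .0890 .24 .181
```

```text
t 16.65 pos [ 0.4429 -0.3037  0.2411] psi 0.1722 tilt mrad [-0.4  0.5] F [-0.09 -0.76 -0.08] T [0.05 0.04 0.  ] w 0.0115 gf 30.0 q [-0.81  0.22  1.53  0.    1.39  0.59]
turn units -0.084 then shift units xyz [ 3.927 -9.263  0.027]
```

>>> arm_command --rows '[[[0,0,0,0,0,-0.084],[0.3,-0.7,0,0,0,0],[0.4,-0.943,0,0,0,0],[0.4,-0.943,0,0,0,0],[0.4,-0.943,0,0,0,0]]]'

```text
time: 17.15
position: [0.4765, -0.1529, 0.2411]
tool_rot: [-3.128, -0.288, -0.0]
wrist_force: [1.5, 0.0, -0.7]
grip_width: 0.0117
grip_force: 30.0
```

>>> arm_command --rows '[[[0.4,-0.943,0,0,0,0],[0.4,-0.943,0,0,0,0],[0.4,-0.943,0,0,0,0],[0.4,-0.943,0,0,0,0],[0.4,-0.943,0,0,0,0]]]'

```text
time: 17.65
position: [0.5211, 0.0474, 0.2412]
tool_rot: [3.128, 0.29, 0.0]
wrist_force: [0.4, -0.8, -0.7]
grip_width: 0.0116
grip_force: 30.0
```

>>> arm_command --rows '[[[0.4,-0.943,0,0,0,0],[0.027,-0.076,0,0,0,0],[0,0,0,0,0,0]]]'

```text
time: 17.95
position: [0.5303, 0.0898, 0.2409]
tool_rot: [3.128, 0.292, -0.001]
wrist_force: [0.2, -0.4, -0.5]
grip_width: 0.0116
grip_force: 30.0
```

```bash
python3 - <<'E'
from h import *
from g import go
go(.5307,.0890,.125,.181)
for n in("scene","top"):
    d=cam(n); c=proj(d,[[.5307,.089,.17]])[0]; x,y=int(c[0]),int(c[1])
    globals()[n]=cv2.resize(d["img"][y-45:y+45,x-33:x+33],None,fx=6,fy=6,interpolation=cv2.INTER_CUBIC)
    o=ctrl.observe()["position"]; b=o[2]-.0906; c2=np.array([[np.cos(.181),-np.sin(.181)],[np.sin(.181),np.cos(.181)]])
    P=[[*(o[:2]+c2@q),b] for q in([.024,-.006],[.008,-.006],[-.008,-.006],[-.024,-.006])]
    print(n,((proj(d,P)-[x-33,y-45]+.5)*6-.5).round(0).tolist())
cv2.imwrite("pics/g5.png",np.hstack([scene,top]))
E
```

```text
t 17.95 pos [0.5303 0.0898 0.2409] psi 0.1864 tilt mrad [-0.5 -0.4] F [ 0.15 -0.36 -0.55] T [-0.01 -0.02 -0.06] w 0.0116 gf 30.0 q [-0.04  0.22  1.53 -0.    1.39  1.35]
turn units 0.051 then shift units xyz [0.005 0.021 2.897]
scene [[258.0, 346.0], [217.0, 336.0], [177.0, 326.0], [137.0, 316.0]]
top [[215.0, 208.0], [221.0, 252.0], [228.0, 297.0], [235.0, 342.0]]
```

View pics/g5.png

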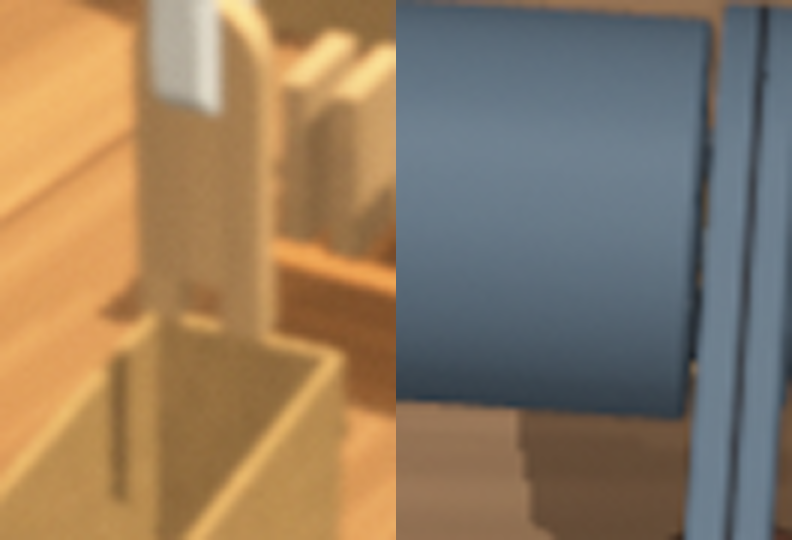

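The blade hangs upright over the carton's left end, and its feet and notch are within 1.5 mm of prediction. I'll shift 1 mm toward the robot and descend.

>>> arm_command --rows '[[[-0.025,0.02,0.3,0,0,0.051],[0,0,0.6,0,0,0],[0,0,0.6,0,0,0],[0,0,0.6,0,0,0],[0,0,0.4,0,0,0]]]'

```text
time: 18.55
position: [0.5282, 0.0864, 0.1385]
tool_rot: [-3.129, -0.274, 0.005]
wrist_force: [0.1, 0.1, -0.1]
grip_width: 0.012
grip_force: 30.0
```

>>> arm_command --rows '[[[0,0,0.1,0,0,0],[0,0,0.1,0,0,0],[0,0,0.07,0,0,0],[0,0,0.05,0,0,0],[0,0,0,0,0,0]]]'

```text
time: 19.05
position: [0.5299, 0.0878, 0.1286]
tool_rot: [3.129, 0.277, 0.001]
wrist_force: [-0.1, -0.5, -0.7]
grip_width: 0.0121
grip_force: 30.0
```

```bash
python3 g.py .5307 .0890 .117 .181
```

```text
t 19.05 pos [0.5299 0.0878 0.1286] psi 0.1765 tilt mrad [ 0.8 -0.1] F [-0.11 -0.49 -0.72] T [ 0.01 -0.03  0.05] w 0.0121 gf 30.0 q [-0.04  0.31  1.69 -0.    1.13  1.35]
turn units -0.043 then shift units xyz [ 0.024 -0.025  0.29 ]
```

>>> arm_command --rows '[[[0,-0.01,0.05,0,0,-0.04],[0,0,0.05,0,0,0],[0,0,0,0,0,0]]]'

```text
time: 19.35
position: [0.5295, 0.0884, 0.1241]
tool_rot: [-3.129, -0.284, 0.0]
wrist_force: [-0.1, -0.5, -0.1]
grip_width: 0.012
grip_force: 30.0
```

>>> arm_command --rows '[[[0,0,0.04,0,0,0],[0,0,0.04,0,0,0],[0,0,0,0,0,0]]]'

```text
time: 19.65
position: [0.5294, 0.0883, 0.1208]
tool_rot: [-3.129, -0.284, 0.001]
wrist_force: [-0.4, 0.5, -0.1]
grip_width: 0.0115
grip_force: 30.0
```

>>> arm_command --rows '[[[0,0,0.04,0,0,0],[0,0,0.04,0,0,0],[0,0,0,0,0,0]]]'

```text
time: 19.95
position: [0.5294, 0.0883, 0.1176]
tool_rot: [-3.129, -0.284, 0.001]
wrist_force: [-0.0, 0.5, -0.8]
grip_width: 0.0119
grip_force: 30.0
```

```bash
python3 g.py
```

```text
t 19.95 pos [0.5294 0.0883 0.1176] psi 0.1808 tilt mrad [-0.5  0. ] F [-0.04  0.48 -0.85] T [ 0.02  0.01 -0.02] w 0.0119 gf 30.0 q [-0.04  0.33  1.71  0.    1.11  1.35]
```

>>> arm_command --rows '[[[0,0,0.025,0,0,0],[0,0,0,0,0,0]]]'

```text
time: 20.15
position: [0.5296, 0.0883, 0.1167]
tool_rot: [-3.129, -0.283, 0.0]
wrist_force: [0.6, 1.1, -1.0]
grip_width: 0.0121
grip_force: 30.0
```

>>> arm_command --rows '[[[0,0,0.025,0,0,0],[0,0,0,0,0,0]]]'

```text
time: 20.35
position: [0.5296, 0.0883, 0.1158]
tool_rot: [-3.129, -0.284, 0.0]
wrist_force: [0.3, -0.4, -1.5]
grip_width: 0.0116
grip_force: 30.0
```

>>> arm_command --rows '[[[0,0,0.025,0,0,0],[0,0,0,0,0,0]]]'

```text
time: 20.55
position: [0.5295, 0.0883, 0.1148]
tool_rot: [-3.129, -0.284, 0.0]
wrist_force: [-0.1, -0.0, -0.5]
grip_width: 0.0119
grip_force: 30.0
```

>>> arm_command --rows '[[[0,0,0.025,0,0,0],[0,0,0,0,0,0]]]'

```text
time: 20.75
position: [0.5296, 0.0883, 0.1138]
tool_rot: [-3.129, -0.284, 0.0]
wrist_force: [-0.5, 0.8, -0.4]
grip_width: 0.0117
grip_force: 30.0
```

```bash
python3 g.py
```

```text
t 20.75 pos [0.5296 0.0883 0.1138] psi 0.1807 tilt mrad [-0.2  0. ] F [-0.54  0.84 -0.45] T [0.03 0.01 0.03] w 0.0117 gf 30.0 q [-0.04  0.33  1.71  0.    1.1   1.35]
```

Bottom about 23 mm up: below any possible rib top, so the notch is astride.

>>> arm_command --rows '[[[0,0,0.025,0,0,0],[0,0,0,0,0,0]]]'

```text
time: 20.95
position: [0.5296, 0.0883, 0.1127]
tool_rot: [-3.129, -0.284, 0.0]
wrist_force: [-1.0, 0.1, -0.3]
grip_width: 0.0115
grip_force: 30.0
```

>>> arm_command --rows '[[[0,0,0.025,0,0,0],[0,0,0,0,0,0]]]'

```text
time: 21.15
position: [0.5296, 0.0883, 0.1117]
tool_rot: [-3.129, -0.283, 0.0]
wrist_force: [-0.1, -0.1, -1.2]
grip_width: 0.0119
grip_force: 30.0
```

>>> arm_command --rows '[[[0,0,0.025,0,0,0],[0,0,0,0,0,0]]]'

```text
time: 21.35
position: [0.5297, 0.0883, 0.1109]
tool_rot: [3.129, 0.284, 0.0]
wrist_force: [-0.4, -0.1, 0.7]
grip_width: 0.0115
grip_force: 30.0
```

>>> arm_command --rows '[[[0,0,0.025,0,0,0],[0,0,0,0,0,0]]]'

```text
time: 21.55
position: [0.5297, 0.0883, 0.11]
tool_rot: [3.129, 0.283, 0.0]
wrist_force: [0.3, -0.2, 2.2]
grip_width: 0.012
grip_force: 30.0
```

>>> arm_command --rows '[[[0,0,0.025,0,0,0],[0,0,0,0,0,0]]]'

```text
time: 21.75
position: [0.5297, 0.0883, 0.109]
tool_rot: [3.129, 0.284, 0.0]
wrist_force: [-0.5, 0.1, 1.3]
grip_width: 0.0116
grip_force: 30.0
```

>>> arm_command --rows '[[[0,0,0,0,0,0]]]'

```text
time: 21.85
position: [0.5297, 0.0883, 0.109]
tool_rot: [3.129, 0.284, 0.0]
wrist_force: [-0.0, 0.2, 2.5]
grip_width: 0.0119
grip_force: 30.0
```

>>> arm_command --rows '[[[0,0,0,0,0,0]]]'

```text
time: 21.95
position: [0.5297, 0.0883, 0.109]
tool_rot: [3.129, 0.284, 0.0]
wrist_force: [0.4, 0.2, 1.9]
grip_width: 0.0124
grip_force: 30.0
```

>>> arm_command --rows '[[[0,0,0.025,0,0,0],[0,0,0.025,0,0,0],[0,0,0.025,0,0,0],[0,0,0,0,0,0]]]'

```text
time: 22.35
position: [0.5298, 0.0883, 0.106]
tool_rot: [3.129, 0.284, 0.001]
wrist_force: [-0.2, -0.8, 6.0]
grip_width: 0.0118
grip_force: 30.0
```

>>> arm_command --rows '[[[0,0,0,0,0,0]]]'

```text
time: 22.45
position: [0.5298, 0.0883, 0.1061]
tool_rot: [3.129, 0.284, 0.001]
wrist_force: [-1.3, -0.5, 5.4]
grip_width: 0.0117
grip_force: 30.0
```

>>> arm_command --rows '[[[0,0,0,0,0,0]]]'

```text
time: 22.55
position: [0.5297, 0.0883, 0.1061]
tool_rot: [3.129, 0.284, 0.001]
wrist_force: [-1.1, 0.4, 4.9]
grip_width: 0.0115
grip_force: 30.0
```

>>> arm_command --rows '[[[0,0,0,0,0,0]]]'

```text
time: 22.65
position: [0.5298, 0.0883, 0.1061]
tool_rot: [3.129, 0.284, 0.001]
wrist_force: [-0.9, -0.9, 4.7]
grip_width: 0.0117
grip_force: 30.0
```

>>> arm_command --rows '[[[0,0,0,0,0,0]]]'

```text
time: 22.75
position: [0.5298, 0.0883, 0.1061]
tool_rot: [3.129, 0.284, 0.001]
wrist_force: [-1.0, -0.9, 4.7]
grip_width: 0.0119
grip_force: 30.0
```

```bash
python3 g.py .5625 -.0854 .1055 .181
```

```text
t 22.75 pos [0.5298 0.0883 0.1061] psi 0.1808 tilt mrad [0.4 0. ] F [-1.04 -0.87  4.69] T [ 0.01  0.35 -0.02] w 0.0119 gf 30.0 q [-0.04  0.34  1.72  0.    1.08  1.35]
turn units -0.002 then shift units xyz [0.023 4.419 0.016]
```

Pressed about 4.1 mm (net 5.6 N). I'll press 0.9 mm more and begin the draw.

>>> arm_command --rows '[[[0,0,0.022,0,0,0],[0,0,0,0,0,0],[-0.01,0.03,0,0,0,0],[0,0.06,0,0,0,0],[0,0.06,0,0,0,0]]]'

```text
time: 23.25
position: [0.5306, 0.0831, 0.1054]
tool_rot: [-3.127, -0.283, -0.002]
wrist_force: [0.2, 2.4, 6.6]
grip_width: 0.0118
grip_force: 30.0
```

>>> arm_command --rows '[[[0,0.06,0,0,0,0],[0,0.06,0,0,0,0],[0,0.06,0,0,0,0]]]'

```text
time: 23.55
position: [0.5319, 0.076, 0.1054]
tool_rot: [-3.127, -0.283, -0.002]
wrist_force: [-0.5, 2.2, 6.4]
grip_width: 0.0117
grip_force: 30.0
```

>>> arm_command --rows '[[[0,0.06,0,0,0,0],[0,0.06,0,0,0,0],[0,0.06,0,0,0,0]]]'

```text
time: 23.85
position: [0.5332, 0.0689, 0.1054]
tool_rot: [-3.127, -0.283, -0.002]
wrist_force: [-1.2, 2.2, 6.4]
grip_width: 0.0121
grip_force: 30.0
```

```bash
python3 g.py .5625 -.0854 .1052 .181
```

```text
t 23.85 pos [0.5332 0.0689 0.1054] psi 0.1805 tilt mrad [0.9 1.4] F [-1.17  2.16  6.38] T [0.71 0.26 0.01] w 0.0121 gf 30.0 q [-0.08  0.34  1.72  0.    1.08  1.31]
turn units -0.005 then shift units xyz [0.025 3.926 0.005]
```

Net force is about 7 N, a give of about 5 mm. Continuing.

>>> arm_command --rows '[[[0,0.06,0,0,0,0],[0,0.06,0,0,0,0],[0,0.06,0,0,0,0],[0,0.06,0,0,0,0],[0,0.06,0,0,0,0]]]'

```text
time: 24.35
position: [0.5354, 0.057, 0.1054]
tool_rot: [-3.128, -0.283, -0.002]
wrist_force: [-1.6, 2.7, 6.2]
grip_width: 0.0121
grip_force: 30.0
```

>>> arm_command --rows '[[[0,0.06,0,0,0,0],[0,0.06,0,0,0,0],[0,0.06,0,0,0,0],[0,0.06,0,0,0,0],[0,0.06,0,0,0,0]]]'

```text
time: 24.85
position: [0.5375, 0.0452, 0.1054]
tool_rot: [-3.128, -0.283, -0.002]
wrist_force: [-1.2, 2.5, 7.0]
grip_width: 0.0121
grip_force: 30.0
```

>>> arm_command --rows '[[[0,0.06,0,0,0,0],[0,0.06,0,0,0,0],[0,0.06,0,0,0,0],[0,0.06,0,0,0,0],[0,0.06,0,0,0,0]]]'

```text
time: 25.35
position: [0.5397, 0.0334, 0.1054]
tool_rot: [-3.128, -0.283, -0.002]
wrist_force: [-1.1, 2.5, 5.2]
grip_width: 0.0116
grip_force: 30.0
```

>>> arm_command --rows '[[[0,0.06,0,0,0,0],[0,0.06,0,0,0,0],[0,0.06,0,0,0,0],[0,0.06,0,0,0,0],[0,0.06,0,0,0,0]]]'

```text
time: 25.85
position: [0.5418, 0.0216, 0.1054]
tool_rot: [-3.128, -0.283, -0.001]
wrist_force: [-1.3, 2.4, 5.8]
grip_width: 0.0118
grip_force: 30.0
```

```bash
python3 g.py .5625 -.0854 .1052 .181
```

```text
t 25.85 pos [0.5418 0.0216 0.1054] psi 0.1805 tilt mrad [0.8 1.3] F [-1.31  2.35  5.79] T [ 0.79  0.26 -0.03] w 0.0118 gf 30.0 q [-0.17  0.35  1.71  0.    1.08  1.22]
turn units -0.004 then shift units xyz [0.027 2.726 0.005]
```

>>> arm_command --rows '[[[-0.003,0.06,0,0,0,0],[-0.003,0.06,0,0,0,0],[-0.003,0.06,0,0,0,0],[-0.003,0.06,0,0,0,0],[0,0.06,0,0,0,0]]]'

```text
time: 26.35
position: [0.5435, 0.0097, 0.1054]
tool_rot: [-3.128, -0.283, -0.002]
wrist_force: [-0.8, 3.0, 6.8]
grip_width: 0.0118
grip_force: 30.0
```

>>> arm_command --rows '[[[0,0.06,0,0,0,0],[0,0.06,0,0,0,0],[0,0.06,0,0,0,0],[0,0.06,0,0,0,0],[0,0.06,0,0,0,0]]]'

```text
time: 26.85
position: [0.5457, -0.0021, 0.1054]
tool_rot: [-3.128, -0.283, -0.002]
wrist_force: [0.1, 2.9, 6.4]
grip_width: 0.0118
grip_force: 30.0
```

>>> arm_command --rows '[[[0,0.06,0,0,0,0],[0,0.06,0,0,0,0],[0,0.06,0,0,0,0],[0,0.06,0,0,0,0],[0,0.06,0,0,0,0]]]'

```text
time: 27.35
position: [0.5478, -0.0139, 0.1054]
tool_rot: [-3.128, -0.283, -0.001]
wrist_force: [-0.3, 3.0, 6.7]
grip_width: 0.0116
grip_force: 30.0
```

>>> arm_command --rows '[[[0,0.06,0,0,0,0],[0,0.06,0,0,0,0],[0,0.06,0,0,0,0],[0,0.06,0,0,0,0],[0,0.06,0,0,0,0]]]'

```text
time: 27.85
position: [0.55, -0.0257, 0.1054]
tool_rot: [-3.128, -0.283, -0.001]
wrist_force: [-0.6, 2.1, 6.5]
grip_width: 0.0118
grip_force: 30.0
```

>>> arm_command --rows '[[[0,0.06,0,0,0,0],[0,0.06,0,0,0,0],[0,0.06,0,0,0,0],[0,0.06,0,0,0,0],[0,0.06,0,0,0,0]]]'

```text
time: 28.35
position: [0.5522, -0.0376, 0.1054]
tool_rot: [-3.128, -0.283, -0.001]
wrist_force: [-0.6, 2.1, 5.8]
grip_width: 0.0119
grip_force: 30.0
```

>>> arm_command --rows '[[[0,0.06,0,0,0,0],[0,0.06,0,0,0,0],[0,0.06,0,0,0,0],[0,0.06,0,0,0,0],[0,0.06,0,0,0,0]]]'

```text
time: 28.85
position: [0.5543, -0.0494, 0.1054]
tool_rot: [-3.128, -0.283, -0.001]
wrist_force: [-0.7, 1.9, 7.2]
grip_width: 0.0116
grip_force: 30.0
```

```bash
python3 g.py .5625 -.0854 .1052 .181
```

```text
t 28.85 pos [ 0.5543 -0.0494  0.1054] psi 0.1806 tilt mrad [0.8 1.1] F [-0.74  1.9   7.21] T [0.73 0.28 0.02] w 0.0116 gf 30.0 q [-0.29  0.37  1.67  0.    1.1   1.1 ]
turn units -0.004 then shift units xyz [0.039 0.923 0.004]
```

>>> arm_command --rows '[[[0,0.06,0,0,0,0],[0,0.06,0,0,0,0],[0,0.06,0,0,0,0],[0,0.06,0,0,0,0],[0,0.06,0,0,0,0]]]'

```text
time: 29.35
position: [0.5565, -0.0612, 0.1054]
tool_rot: [-3.128, -0.283, -0.001]
wrist_force: [-0.2, 2.8, 6.1]
grip_width: 0.0119
grip_force: 30.0
```

>>> arm_command --rows '[[[0,0.06,0,0,0,0],[0,0.06,0,0,0,0],[0,0.06,0,0,0,0],[0,0.06,0,0,0,0],[0,0.06,0,0,0,0]]]'

```text
time: 29.85
position: [0.5586, -0.073, 0.1054]
tool_rot: [-3.128, -0.283, -0.001]
wrist_force: [-0.2, 2.5, 6.3]
grip_width: 0.0118
grip_force: 30.0
```

>>> arm_command --rows '[[[0,0.06,0,0,0,0],[0,0.06,0,0,0,0],[0,0.06,0,0,0,0],[0,0.06,0,0,0,0],[0,0,0,0,0,0]]]'

```text
time: 30.35
position: [0.5604, -0.0828, 0.1054]
tool_rot: [-3.128, -0.283, -0.001]
wrist_force: [0.0, 1.7, 6.9]
grip_width: 0.0116
grip_force: 30.0
```

```bash
python3 g.py .4433 -.3042 .24 1.7617
```

```text
t 30.35 pos [ 0.5604 -0.0828  0.1054] psi 0.1805 tilt mrad [0.9 0.6] F [0.02 1.74 6.91] T [0.44 0.22 0.01] w 0.0116 gf 30.0 q [-0.34  0.39  1.65  0.    1.11  1.05]
turn units -15.1 then shift units xyz [-4.879 -3.925 -3.365]
```

Draw complete, with the blade at carton y = -87 mm. Lifting straight up.

>>> arm_command --rows '[[[0,0,-0.1,0,0,0],[0,0,-0.2,0,0,0],[0,0,-0.4,0,0,0],[0,0,-0.6,0,0,0],[0,0,-0.7,0,0,0]]]'

```text
time: 30.85
position: [0.559, -0.0828, 0.1847]
tool_rot: [-3.128, -0.283, 0.005]
wrist_force: [0.5, -0.0, -0.3]
grip_width: 0.0118
grip_force: 30.0
```

>>> arm_command --rows '[[[0,0,-0.7,0,0,0],[0,0,-0.67,0,0,0],[0,0,0,0,0,0]]]'

```text
time: 31.15
position: [0.5618, -0.0838, 0.2438]
tool_rot: [3.126, 0.283, 0.01]
wrist_force: [0.9, 0.2, -0.6]
grip_width: 0.0124
grip_force: 30.0
```

```bash
python3 g.py .4433 -.3042 .24 .1805
```

```text
t 31.15 pos [ 0.5618 -0.0838  0.2438] psi 0.1808 tilt mrad [ 6.5 -2.7] F [ 0.86  0.23 -0.58] T [-0.01 -0.03 -0.02] w 0.0124 gf 30.0 q [-0.34  0.27  1.46 -0.    1.41  1.05]
turn units 0.003 then shift units xyz [-3.904  4.889  0.094]
```

>>> arm_command --rows '[[[-0.4,0.5,0,0,0,0],[-0.6,0.75,0,0,0,0],[-0.7,0.88,0,0,0,0],[-0.7,0.88,0,0,0,0],[-0.7,0.88,0,0,0,0]]]'

```text
time: 31.65
position: [0.4644, -0.2591, 0.2382]
tool_rot: [-3.127, -0.284, 0.003]
wrist_force: [-0.4, 0.2, -1.1]
grip_width: 0.0121
grip_force: 30.0
```

>>> arm_command --rows '[[[-0.6,0.75,0,0,0,0],[-0.2,0.25,0,0,0,-0.7],[0,0,0,0,0,-0.9],[0,0,0,0,0,-0.9],[0,0,0,0,0,-0.9]]]'

```text
time: 32.15
position: [0.4408, -0.3033, 0.238]
tool_rot: [-3.025, -0.837, 0.002]
wrist_force: [-0.4, 0.7, -0.1]
grip_width: 0.0121
grip_force: 30.0
```

>>> arm_command --rows '[[[0,0,0,0,0,-0.9],[0,0,0,0,0,-0.9],[0,0,0,0,0,-0.9],[0,0,0,0,0,-0.9],[0,0,0,0,0,-0.9]]]'

```text
time: 32.65
position: [0.441, -0.3029, 0.238]
tool_rot: [-2.746, -1.521, 0.002]
wrist_force: [-1.5, 0.0, -0.5]
grip_width: 0.012
grip_force: 30.0
```

>>> arm_command --rows '[[[0,0,0,0,0,-0.9],[0,0,0,0,0,-0.9],[0,0,0,0,0,-0.9],[0,0,0,0,0,-0.9],[0,0,0,0,0,-0.9]]]'

```text
time: 33.15
position: [0.441, -0.3029, 0.238]
tool_rot: [-2.314, -2.12, 0.0]
wrist_force: [0.4, 0.2, -0.8]
grip_width: 0.0121
grip_force: 30.0
```

>>> arm_command --rows '[[[0,0,0,0,0,-0.9],[0,0,0,0,0,-0.9],[0,0,0,0,0,-0.9],[0,0,0,0,0,0],[0,0,0,0,0,0]]]'

```text
time: 33.65
position: [0.4413, -0.3031, 0.2387]
tool_rot: [-2.001, -2.419, -0.0]
wrist_force: [-0.1, 0.2, -0.3]
grip_width: 0.0119
grip_force: 30.0
```

```bash
python3 g.py .4432 -.3042 .165 1.7617
```

```text
t 33.65 pos [ 0.4413 -0.3031  0.2387] psi 1.7595 tilt mrad [-1.4  1.3] F [-0.06  0.19 -0.35] T [ 0.03 -0.07 -0.  ] w 0.0119 gf 30.0 q [-0.81  0.22  1.54 -0.    1.39 -1.  ]
turn units -0.021 then shift units xyz [-0.036  0.041  1.842]
```

>>> arm_command --rows '[[[-0.036,0.041,0.3,0,0,-0.021],[0,0,0.6,0,0,0],[0,0,0.6,0,0,0],[0,0,0.3,0,0,0],[0,0,0,0,0,0]]]'

```text
time: 34.15
position: [0.4426, -0.3035, 0.1654]
tool_rot: [-1.994, -2.421, -0.001]
wrist_force: [-0.3, -0.8, 0.2]
grip_width: 0.0121
grip_force: 30.0
```

```bash
python3 - <<'E'
from h import *
from g import go
go(.4432,-.3042,.1065,1.7617)
d=cam("scene"); c=proj(d,[[.4429,-.3038,.11]])[0]; x,y=int(c[0]),int(c[1])
cv2.imwrite("pics/g6.png",cv2.resize(d["img"][y-45:y+55,x-60:x+60],None,fx=6,fy=6,interpolation=cv2.INTER_CUBIC))
o=ctrl.observe()["position"]; cc=np.array([[np.cos(.193),-np.sin(.193)],[np.sin(.193),np.cos(.193)]])
P=[[*(o[:2]+cc@q),o[2]-.0906] for q in([.006,-.024],[-.006,-.024],[.006,-.008],[.006,.008],[.006,.024])]
print(((proj(d,P)-[x-60,y-45]+.5)*6-.5).round(0).tolist())
E
```

```text
t 34.15 pos [ 0.4426 -0.3035  0.1654] psi 1.7635 tilt mrad [-3.3  3.4] F [-0.35 -0.77  0.22] T [-0.02 -0.02  0.  ] w 0.0121 gf 30.0 q [-0.81  0.28  1.64 -0.    1.22 -1.  ]
turn units 0.017 then shift units xyz [-0.021  0.012  1.472]
[[353.0, 414.0], [320.0, 402.0], [386.0, 379.0], [419.0, 344.0], [451.0, 311.0]]
```

View pics/g6.png

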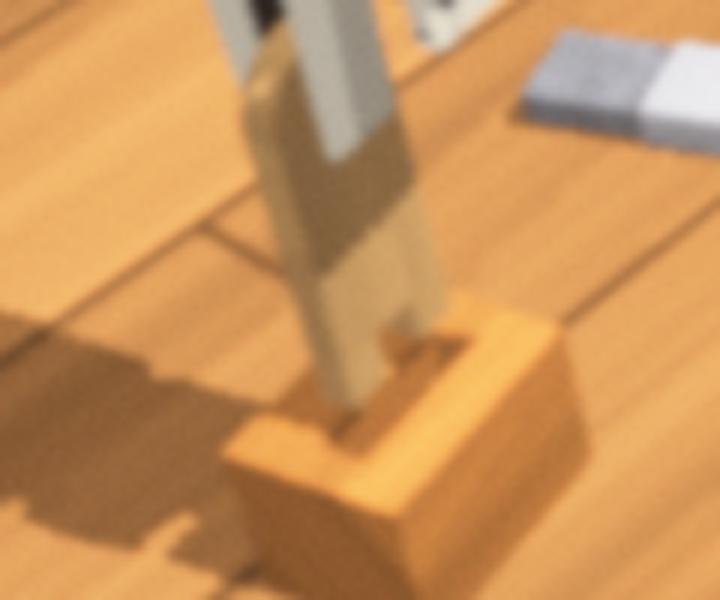

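The soles hang at (348,410), right above the slot and about 1 mm from prediction. Lowering.

>>> arm_command --rows '[[[-0.01,0.005,0.2,0,0,0],[0,0,0.15,0,0,0],[0,0,0.1,0,0,0],[0,0,0.1,0,0,0],[0,0,0,0,0,0]]]'

```text
time: 34.7
position: [0.4437, -0.3047, 0.1453]
tool_rot: [-1.996, -2.425, -0.0]
wrist_force: [-1.1, -0.6, -0.3]
grip_width: 0.0119
grip_force: 30.0
```

>>> arm_command --rows '[[[0,0,0.1,0,0,0],[0,0,0.1,0,0,0],[0,0,0.1,0,0,0],[0,0,0,0,0,0]]]'

```text
time: 35.1
position: [0.4435, -0.3046, 0.133]
tool_rot: [-1.996, -2.425, -0.0]
wrist_force: [0.2, -0.1, -0.6]
grip_width: 0.012
grip_force: 30.0
```

```bash
python3 g.py .4432 -.3042 .107 1.7617
```

```text
t 35.1 pos [ 0.4435 -0.3046  0.133 ] psi 1.7642 tilt mrad [-0.9  0.9] F [ 0.18 -0.1  -0.65] T [-0.06 -0.13 -0.01] w 0.012 gf 30.0 q [-0.81  0.31  1.68 -0.    1.15 -1.  ]
turn units 0.024 then shift units xyz [ 0.011 -0.007  0.651]
```

>>> arm_command --rows '[[[0,0,0.15,0,0,0],[0,0,0.15,0,0,0],[0,0,0.15,0,0,0],[0,0,0.1,0,0,0],[0,0,0,0,0,0]]]'

```text
time: 35.6
position: [0.4435, -0.3045, 0.1109]
tool_rot: [-1.996, -2.424, -0.0]
wrist_force: [0.0, -0.4, -0.3]
grip_width: 0.0118
grip_force: 30.0
```

>>> arm_command --rows '[[[0,0,0.04,0,0,0],[0,0,0.04,0,0,0],[0,0,0,0,0,0]]]'

```text
time: 35.9
position: [0.4438, -0.3049, 0.1085]
tool_rot: [-1.997, -2.426, 0.0]
wrist_force: [0.3, -0.1, -1.6]
grip_width: 0.0119
grip_force: 30.0
```

>>> arm_command --rows '[[[0,0,0.03,0,0,0],[0,0,0,0,0,0]]]'

```text
time: 36.1
position: [0.4439, -0.3049, 0.1073]
tool_rot: [1.997, 2.426, 0.0]
wrist_force: [-0.3, -0.4, -0.7]
grip_width: 0.012
grip_force: 30.0
```

>>> arm_command --rows '[[[0,0,0.03,0,0,0],[0,0,0,0,0,0]]]'

```text
time: 36.3
position: [0.4438, -0.3049, 0.1061]
tool_rot: [-1.996, -2.425, -0.0]
wrist_force: [-0.8, -0.7, -0.9]
grip_width: 0.0119
grip_force: 30.0
```

>>> arm_command --rows '[[[0,0,0.015,0,0,0],[0,0,0,0,0,0]]]'

```text
time: 36.5
position: [0.444, -0.305, 0.1056]
tool_rot: [1.996, 2.425, -0.0]
wrist_force: [-0.4, 0.3, -0.6]
grip_width: 0.0118
grip_force: 30.0
```

>>> arm_command --rows '[[[0,0,0.015,0,0,0],[0,0,0,0,0,0]]]'

```text
time: 36.7
position: [0.444, -0.305, 0.1056]
tool_rot: [1.996, 2.425, -0.0]
wrist_force: [-1.6, 0.7, 4.4]
grip_width: 0.012
grip_force: 30.0
```

>>> arm_command --rows '[[[0,0,0.015,0,0,0],[0,0,0,0,0,0]]]'

```text
time: 36.9
position: [0.444, -0.305, 0.1056]
tool_rot: [1.996, 2.425, -0.0]
wrist_force: [-3.2, 2.5, 10.1]
grip_width: 0.012
grip_force: 30.0
```

Seated on the floor. Releasing and rising.

>>> arm_command --rows '[[[0,0,-0.01,0,0,0],[0,0,0,0,0,0],[0,0,0,0,0,0],[0,0,0,0,0,0],[0,0,0,0,0,0]]]' --gripper 0.2

```text
time: 37.4
position: [0.4438, -0.3049, 0.1046]
tool_rot: [-1.996, -2.425, -0.0]
wrist_force: [0.5, -0.2, 0.1]
grip_width: 0.047
grip_force: 0.0
```

>>> arm_command --rows '[[[0,0,0,0,0,0],[0,0,0,0,0,0],[0,0,-0.2,0,0,0],[0,0,-0.5,0,0,0],[0,0,-0.6,0,0,0]]]'

```text
time: 37.9
position: [0.4434, -0.3045, 0.1571]
tool_rot: [-1.995, -2.424, -0.0]
wrist_force: [-0.1, 0.2, -0.2]
grip_width: 0.0556
grip_force: 0.0
```

>>> arm_command --rows '[[[0,0,-0.7,0,0,0],[0,0,-0.7,0,0,0],[0,0,-0.5,0,0,0],[-0.7,0,0,0,0,0],[-0.7,0,0,0,0,0]]]'

```text
time: 38.4
position: [0.4553, -0.3604, 0.2351]
tool_rot: [1.993, 2.424, -0.001]
wrist_force: [0.3, -0.3, 0.4]
grip_width: 0.0557
grip_force: 0.0
```

>>> arm_command --rows '[[[-0.7,0,0,0,0,0],[-0.7,0,0,0,0,0],[0,0,0,0,0,0]]]'

```text
time: 38.7
position: [0.4654, -0.418, 0.2327]
tool_rot: [1.999, 2.422, -0.002]
wrist_force: [0.2, 1.0, -0.1]
grip_width: 0.0558
grip_force: 0.0
```

```bash
python3 - <<'E'
from h import *
from g import go
go()
d=cam("scene"); i=d["img"][110:370,110:460]
cv2.imwrite("pics/g7.png",cv2.resize(i,None,fx=2.2,fy=2.2,interpolation=cv2.INTER_CUBIC))
E
```

```text
t 38.7 pos [ 0.4654 -0.418   0.2327] psi 1.762 tilt mrad [ 0.2 -1.5] F [ 0.22  1.02 -0.05] T [ 0.01 -0.07  0.01] w 0.0558 gf 0.0 q [-0.91  0.39  1.32 -0.    1.43 -1.1 ]
```

View pics/g7.png

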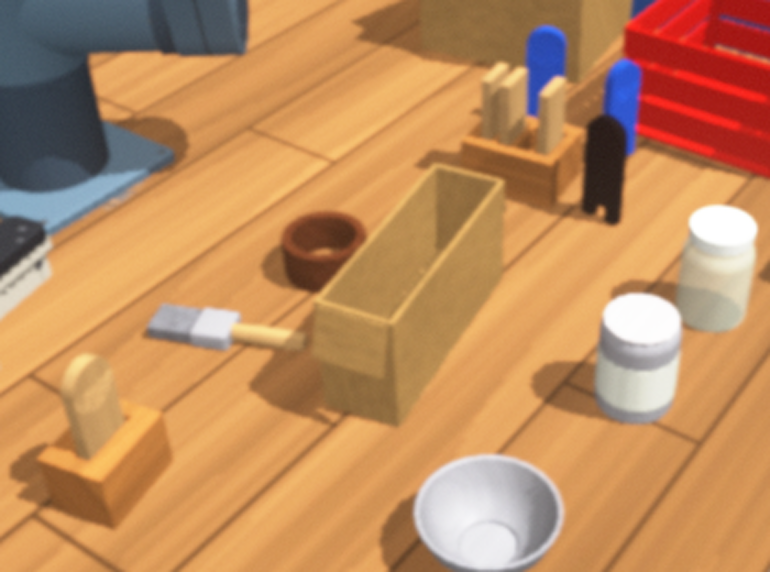

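The blade stands in the lone stand at (93,405). The slats, carton and bystanders are where they were, and the hand is clear. Handing in.

```bash
python3 -c "
from workcell import ctrl
print(ctrl.hand_in())"
```

```text
the job is handed in; nothing more can be done
None
```

I drew the blade along the whole rib from left to right, with the floor giving about 5 mm judging by wrist force. It now stands released in the lone stand with everything else in place, and I handed the job in at about 39 s; no verdict was reported.

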